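# Cull the short check bar and hold a sound one in the imaging chamber

### The arm

A 6-joint arm with a two-finger parallel gripper is mounted at the origin on the work surface. World frame = base frame: x ahead of the robot, y to its left, z up, the work surface at z = 0. Lengths are in m, angles in degrees, forces in N, time in s.
With the tool pointing down it reaches from about 0.375 to 0.925 m from the base axis. Payload 5.7 kg.
Tool frame: the origin (TCP) lies between the finger pads; the fingertips stand 25 mm ahead of it and the grasp point (between the pads) lies 6 mm ahead of it; z points along the fingers, y is the direction in which the jaws open and shut (so a half turn about z gives the same grasp; the last joint's range is limited). The gripper opens to 88 mm and grips with 3 to 60 N. Pads are 20 mm wide; open, the fingers measure 115 mm over their backs; the gripper's body (75 mm by 178 mm) begins 61 mm behind the grasp point.
Start: joints at [-82.168, 20.558, 86.54, -0, 72.909, -6.595], TCP at [0.149, -0.581, 0.248] pointing down, gripper open.
Joint ranges: [-170.27, 170.27], [-57.76, 135], [12.27, 136.19], [-55.21, 235.2], [11.17, 155.16], [-170.74, 170.74]. Speed limits (degrees/s): [136.94, 136.94, 180, 180, 180, 180].

### API

Orientations are given as a 3x3 rotation matrix whose columns are the frame's x, y, z axes.
In Python, from cell import read_state, optics, sign_off gives the robot as it stands.
- The arm moves only by the tool play_rows, never from a script. Its arguments are lists of equal length, an entry for each row: "offset": the shift along the world's x, y, z in mm, a list of three; "delta_rot": the turn, a rotation vector about the world's x, y, z in rad, a list of three; "fingers": the closure in counts, from 0 (fully open) to 255 (shut). In form: {"offset": [[x, y, z], ...], "delta_rot": [[wx, wy, wz], ...], "fingers": [fingers, ...]}. A call has 1 to 20 rows; each row shifts and turns the pose as measured when the row begins; what a row does not reach is not made up. A row lasts 1/12 s, in which the tool goes at most 41.7 mm and 7.16 degrees, less where a joint would pass 70% of its speed; a pose out of reach is approached as far as the arm can. A call is refused whole if a number of a shift passes 41.7 or a number of a turn 0.125, either way. A call with a gripper value outside its range is refused whole. The fingers move at their own pace and stop on an object; the grip force is fixed at half the most. Time passes only in rows, so rows that do not move let the fingers close. It gives the time, the measured TCP pose, the force and the opening at its end, in the units of the state.
- read_state(): the state, without advancing time (a new reading comes with each control period).
- optics.capture(name): name is "side" or "top"; returns the picture (400x640x3 uint8, blue, green, red); there is no depth.
- optics.camera_model(name): a dict with "camera_matrix" (3x3 intrinsics, pixels), "position" and "attitude" of the camera in the world. Camera axes: x right, y up, looking along -z (the intrinsics and any distortion apply to the point x, -y, -z); pixel columns grow to the right and rows downward; lengths in m; the calibration is good to about 2 mm. A picture is of the moment at which its call begins. camera_model takes no time and is no camera call.
- sign_off(): hands the job in, once; it reports no verdict.
The state is a dict: "clock": time; "joint_positions": joint angles; "joint_velocities": joint speeds; "joint_torque": joint torques, N m; "tool_pos": TCP position; "tool_rot": TCP orientation; "ft_force": force on the tool from outside, world axes, zero at the start; "torque": the same for the moment, N m; "gripper_width": finger opening in m.
Only numpy, scipy, OpenCV 4.12 (cv2) and the standard library are available. Lean on these libraries where they do the work, as an engineer would, in place of code of your own. Each camera call takes 0.05 s, during which the arm holds its last target.

### The job

One of the three orange-headed check bars in the blue tray has snapped short: put it in the red reject tray and let go of it. Then take either of the two whole bars by its head, lower its blade through the slot in the white roof of the clear chamber until all of the black lower half has gone into the slot while the orange head stays clear above the roof, and finish still holding it there, hanging from the gripper. Leave the other whole bar standing in its place and do not disturb the bottle, the lens can or the dish.

Things in the scene. Friction and masses are not known exactly. Their poses are not given: they have to be found in the camera images.
- bar_a: Check bar standing upright on its foot in the batch tray, 120 mm tall. Origin: centre of its underside; z up, x along its width, y along its thickness; it looks the same turned half round. From the foot up: 40 mm black, 40 mm bare aluminium (both 40 mm wide by 16 mm thick, the lowest 2 mm of the foot stepped in by 3 mm all round), then an orange grip head 50 mm wide, 24 mm thick, 40 mm tall, too wide for the slot. About 0.12 kg. Whole, sound bar, same as the other whole one.
- bar_b: Check bar standing upright on its foot in the batch tray, 120 mm tall. Origin: centre of its underside; z up, x along its width, y along its thickness; it looks the same turned half round. From the foot up: 40 mm black, 40 mm bare aluminium (both 40 mm wide by 16 mm thick, the lowest 2 mm of the foot stepped in by 3 mm all round), then an orange grip head 50 mm wide, 24 mm thick, 40 mm tall, too wide for the slot. About 0.12 kg. Whole, sound bar, same as the other whole one.
- bar_short: The odd bar: the same width, thickness, colours and orange 40 mm tall head as the whole bars, but its blade is only 50 mm long (10 mm black, 40 mm aluminium), so it stands 90 mm tall. Origin: centre of its underside; z up, x along its width, y along its thickness.
- short_mid (a point): Middle of the short bar, 45 mm above its foot, on its centre line.
- batch_tray: Fixed blue open tray 270 x 100 x 20 mm, walls and floor 5 mm thick, in which the three bars stand in a row along its long side (x axis), about 75 mm apart. Origin: centre of its underside. Which bar stands in which place varies.
- reject_tray: Fixed red open tray 140 (x) x 120 (y) x 35 mm, walls and floor 5 mm thick, empty at the start. Origin: centre of its underside, z up.
- chamber: Fixed imaging chamber with clear walls, black floor and a white roof plate, 200 (x) x 180 (y) x 140 mm high; origin: centre of its underside. The roof is 12 mm thick; the space under the slot is free down to 28 mm above the bench.
- slot (a point): Centre of the slot's mouth, at the top face of the chamber's roof (140 mm above the bench). z up, x along the slot's long side. The slot goes straight down through the roof, 42 mm (x) by 18 mm (y), 1 mm more than the bar's blade on every side, with a 3 mm chamfer round its upper edge and a thin blue painted frame, 72 x 48 mm, around it.
- dropper_bottle: Bystander: small amber bottle with white cap, 32 mm across, 70 mm tall, loose on the bench beyond the chamber, to the left. Origin: centre of its underside.
- lens_can: Bystander: dark steel lens can, 40 mm across, 50 mm tall, loose on the bench beyond the chamber. Origin: centre of its underside.
- dish: Bystander: closed glass dish, 60 mm across, 16 mm tall, loose on the bench left of and beyond the chamber. Origin: centre of its underside.
There are look-alikes about, which are no part of the job. Leave any yellow look-alike of the bar_a alone.

How it is judged:
By the outcome, as a careful person would: the job done as asked, in the order asked, and still so for the second after the job is handed in, while the arm keeps its last pose, push and grip.
It also fails if it takes over 67 s, if anything falls off the work surface, if the arm or the gripper's body presses on something with over 40 N, if the wrist force passes 120 N, or if a joint passes its speed limit or range.

## Working session

There is one attempt and no reset: what is moved stays moved. The work goes in short steps, Python scripts to look and compute and a tool call to move; the robot and the scene stay as the last step left them, time stands still between calls to the robot, and variables do not carry over. Pictures are saved under pics/ and viewed, and the job is handed in when it is done.

Besides the shell and the picture viewer there is one more tool, called after ">>>" by a JSON object that holds its "api" and its "payload". play_rows: Moves the arm, as the interface text tells. Its arguments: {"type":"object","properties":{"offset":{"type":"array"},"delta_rot":{"type":"array"},"fingers":{"type":"array"}},"required":["offset","delta_rot","fingers"]}

```bash
mkdir -p pics; ls
python3 - <<'E'
from cell import read_state, optics
import cv2
for n in("side","top"):
    cv2.imwrite(f"pics/{n}0.png",optics.capture(n)); m=optics.camera_model(n); print(n,m)
s=read_state(); print(s)
E
```

```text
pics
side {'camera_matrix': array([[400.71884807,   0.        , 324.37798356],
       [  0.        , 400.71884807, 200.66291394],
       [  0.        ,   0.        ,   1.        ]]), 'position': array([0.36417563, 0.86691975, 0.58623731]), 'attitude': array([[-0.96932196,  0.11842838, -0.21538258],
       [-0.24575295, -0.48307192,  0.84038503],
       [-0.00451984,  0.86753457,  0.49735635]])}
top {'camera_matrix': array([[434.64137043,   0.        , 316.28476142],
       [  0.        , 434.64137043, 196.65925945],
       [  0.        ,   0.        ,   1.        ]]), 'position': array([0.39293274, 0.0210639 , 1.23104382]), 'attitude': array([[-0.01059937,  0.9891016 , -0.1468526 ],
       [-0.99987156, -0.00871811,  0.01344827],
       [ 0.01202143,  0.14697628,  0.98906696]])}
{'clock': 0.1, 'joint_positions': array([-8.21675203e+01,  2.05952564e+01,  8.65887451e+01, -2.26449790e-04,
        7.29080785e+01, -6.59304436e+00]), 'joint_velocities': array([-0.01817095, -0.1691216 , -0.12599188,  0.0164977 ,  0.03607675,
       -0.03117654]), 'joint_torque': array([ 2.19702069e-04, -5.16358387e+01, -2.71406597e+01,  6.76966924e-02,
        2.77099363e-02, -2.78273387e-05]), 'tool_pos': array([ 0.14940708, -0.58054161,  0.2469054 ]), 'tool_rot': array([[ 9.68472009e-01,  2.49122296e-01, -2.22753318e-04],
       [ 2.49122330e-01, -9.68470718e-01,  1.59159040e-03],
       [ 1.80770589e-04, -1.59690358e-03, -9.99998709e-01]]), 'ft_force': array([ 0.03687047, -0.26134938,  0.58932291]), 'torque': array([-0.02761862,  0.03173868, -0.01619877]), 'gripper_width': 0.08803631282412866}
```

View pics/side0.png

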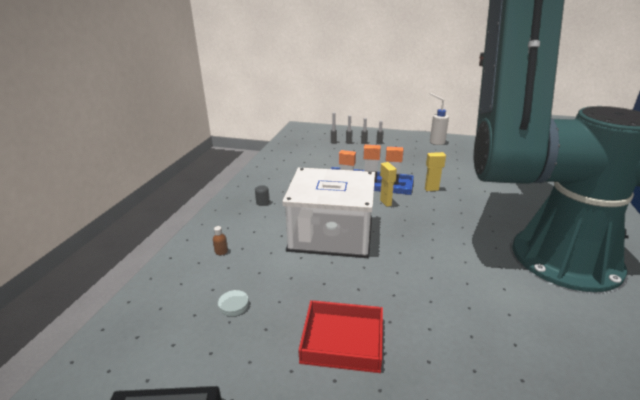

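View pics/top0.png

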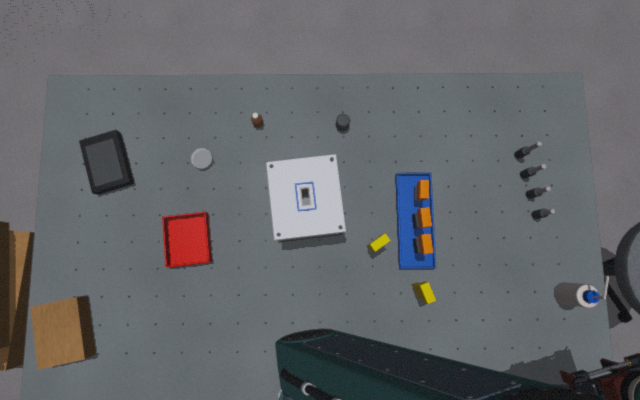

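Run:
```python
import cv2,numpy as np
s=cv2.imread("pics/side0.png"); t=cv2.imread("pics/top0.png")
a=cv2.resize(s[135:215,310:460],None,fx=5.3,fy=5.3,interpolation=cv2.INTER_CUBIC)
cv2.imwrite("pics/side0c.png",a[:, :800])
b=cv2.resize(t[150:310,250:450],None,fx=3.7,fy=3.7,interpolation=cv2.INTER_CUBIC)
cv2.imwrite("pics/top0c.png",b)
```

```text
(no output)
```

View pics/side0c.png

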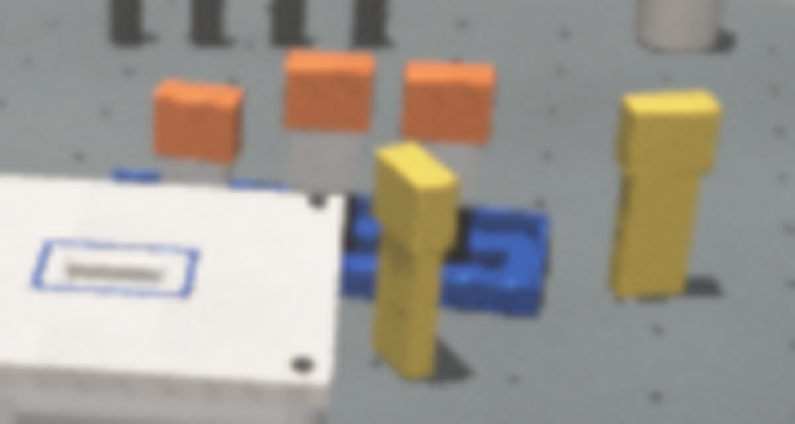

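View pics/top0c.png

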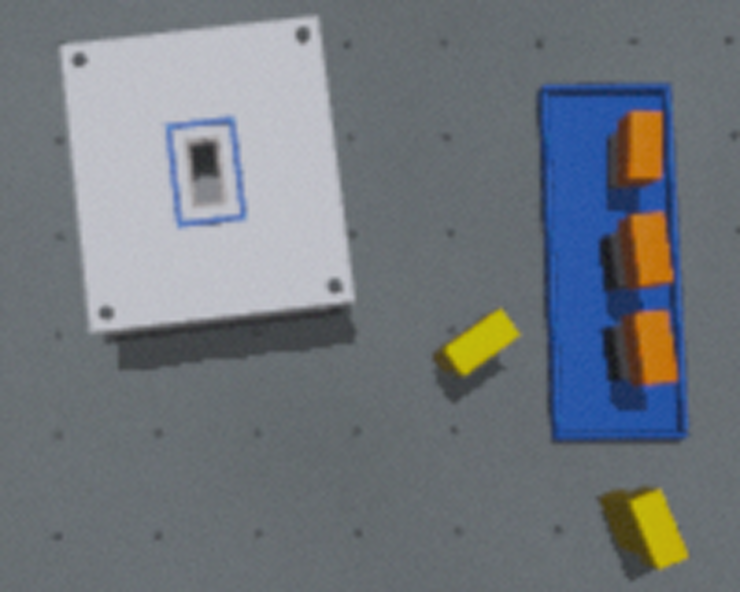

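```bash
cat > h.py <<'E'
import numpy as np,cv2
from scipy.optimize import minimize, least_squares
from cell import read_state, optics
CM={n:optics.camera_model(n) for n in("side","top")}
def proj(n,P):
    m=CM[n]; p=(np.atleast_2d(P)-m["position"])@m["attitude"]
    p=p*[1,-1,-1]; q=p@m["camera_matrix"].T
    return q[:,:2]/q[:,2:]
def ray(n,uv,z):
    m=CM[n]; d=np.linalg.inv(m["camera_matrix"])@np.array([uv[0],uv[1],1.])
    d=m["attitude"]@(d*[1,-1,-1]); c=m["position"]; return c+d*(z-c[2])/d[2]
def box(x,y,yaw,w,t,z0,z1):
    c,s=np.cos(yaw),np.sin(yaw)
    return np.array([[x+c*a*w/2-s*b*t/2,y+s*a*w/2+c*b*t/2,z] for z in(z0,z1) for a,b in((-1,-1),(1,-1),(1,1),(-1,1))])
def sil(n,P,shape=(400,640),k=4):
    h=cv2.convexHull(proj(n,P).astype(np.float32))
    im=np.zeros((shape[0]*k,shape[1]*k),np.uint8)
    cv2.fillPoly(im,[np.round((h+.5)*k*16-8).astype(np.int32)],255,shift=4)
    return cv2.resize(im,shape[::-1],interpolation=cv2.INTER_AREA)/255.
def orange(im):
    hsv=cv2.cvtColor(im,cv2.COLOR_BGR2HSV)
    return cv2.inRange(hsv,(3,130,90),(19,255,255))
def comps(m,amin=60):
    n,l,st,c=cv2.connectedComponentsWithStats(m)
    return [(c[i],st[i],(l==i)) for i in range(1,n) if st[i][4]>=amin]
E
python3 - <<'E'
from h import *
for n in("side","top"):
    im=cv2.imread(f"pics/{n}0.png")
    for c,s,_ in comps(orange(im),30): print(n,c,s)
for uv in[(424,190),(425,217),(426,244)]:
    print(ray("top",uv,.125),ray("top",uv,.095))
for uv in[(347,158),(372,152),(394,154)]: print(ray("side",uv,.105),ray("side",uv,.075))
print('red',[ray("top",u,.035).round(3) for u in[(163,214),(208,212),(212,264),(167,268)]])
print('slot',ray("top",(305.5,196),.14),'frame',[ray("top",(250+u/3.7,150+v/3.7),.14).round(4) for u,v in[(167,125),(234,118),(245,217),(179,226)]])
# top corners roof
print('roof',[ray("top",(250+u/3.7,150+v/3.7),.14).round(4) for u,v in[(60,45),(318,17),(353,302),(91,332)]])
print('tray',[ray("top",(250+u/3.7,150+v/3.7),.02).round(4) for u,v in[(541,87),(670,86),(687,438),(554,440)]])
print('yellow',ray("top",(382,240),.12),ray("top",(427,293),.12))
E
```

```text
side [371.33492823 151.49760766] [364 145  16  14 209]
side [393.97196262 153.71028037] [386 147  17  15 214]
side [346.85863874 157.38219895] [340 151  15  14 191]
side [218.27659574 238.53191489] [214 236  10   6  47]
top [423.44198895 189.14917127] [419 180  10  19 181]
top [425.21925134 216.89304813] [420 208  12  19 187]
top [ 19.70505051 257.18181818] [ 14 232  16  67 495]
top [426.44791667 243.36979167] [421 234  12  20 192]
top [ 57.42248722 334.11073254] [  32  299   53   69 2348]
[ 0.57211037 -0.27277863  0.125     ] [ 0.57697033 -0.28074873  0.095     ]
[ 0.50199849 -0.27204413  0.125     ] [ 0.50495675 -0.27999431  0.095     ]
[ 0.4331604  -0.27132298  0.125     ] [ 0.43425152 -0.27925359  0.095     ]
[ 0.56993509 -0.20859663  0.105     ] [ 0.58276199 -0.27564357  0.075     ]
[ 0.50463173 -0.27107799  0.105     ] [ 0.51338766 -0.34201998  0.075     ]
[ 0.43780666 -0.27138737  0.105     ] [ 0.44239676 -0.34234865  0.075     ]
red [array([0.526, 0.427, 0.035]), array([0.53 , 0.304, 0.035]), array([0.388, 0.29 , 0.035]), array([0.379, 0.411, 0.035])]
slot [0.55685902 0.03358134 0.14      ] frame [array([0.5886, 0.0598, 0.14  ]), array([0.5931, 0.0136, 0.14  ]), array([0.5243, 0.0067, 0.14  ]), array([0.5185, 0.0518, 0.14  ])]
roof [array([0.6455, 0.1337, 0.14  ]), array([ 0.664 , -0.0456,  0.14  ]), array([ 0.4656, -0.0659,  0.14  ]), array([0.4471, 0.1115, 0.14  ])]
tray [array([ 0.6373, -0.2236,  0.02  ]), array([ 0.6373, -0.3232,  0.02  ]), array([ 0.3698, -0.3227,  0.02  ]), array([ 0.3694, -0.2232,  0.02  ])]
yellow [ 0.44463187 -0.16052763  0.12      ] [ 0.31102939 -0.26931208  0.12      ]
```

```bash
cat >> h.py <<'E'
def fitbar(ims,x,y,top,names=("top","side"),yaw=0.,near=25,verbose=True):
    tg={}
    for n in names:
        m=orange(ims[n]); u=proj(n,[[x,y,top-.02]])[0]
        w=np.zeros_like(m); cv2.circle(w,tuple(int(v) for v in u.round()),near,255,-1)
        cs=[c for c in comps(m&w,40)]
        c=min(cs,key=lambda c:np.hypot(*(c[0]-u)))
        tg[n]=cv2.GaussianBlur(c[2].astype(float),(0,0),1.)
    def f(p):
        return sum(((cv2.GaussianBlur(sil(n,box(p[0]/1e3,p[1]/1e3,p[2],.05,.024,top-.04,top)),(0,0),1.)-tg[n])**2).sum() for n in names)
    r=minimize(f,[x*1e3,y*1e3,yaw],method="Nelder-Mead",options=dict(initial_simplex=[[x*1e3,y*1e3,yaw],[x*1e3+4,y*1e3,yaw],[x*1e3,y*1e3+4,yaw],[x*1e3,y*1e3,yaw+.1]],xatol=.02,fatol=.01,maxiter=150))
    return r.x[0].round(2),r.x[1].round(2),np.degrees(r.x[2]).round(2),round(r.fun,2)
E
python3 - <<'E'
from h import *
ims={n:cv2.imread(f"pics/{n}0.png") for n in("side","top")}
for x,y,t in[(.577,-.278,.095),(.503,-.274,.125),(.434,-.274,.125)]:
    for nn in(("top",),("side",),("top","side")): print(nn,fitbar(ims,x,y,t,nn))
# roof frame fit in top via corner fit of minAreaRect of blue frame
for n in("top","side"):
    im=ims[n]; hsv=cv2.cvtColor(im,cv2.COLOR_BGR2HSV)
    m=cv2.inRange(hsv,(95,70,40),(130,255,255)); u=proj(n,[[.556,.033,.14]])[0].astype(int)
    w=np.zeros_like(m); w[u[1]-20:u[1]+20,u[0]-22:u[0]+22]=255
    pts=cv2.findNonZero(m&w)[:,0,:].astype(float)
    P=np.array([ray(n,p,.14)[:2] for p in pts])*1e3
    # fit to rectangle ring 72x48
    def f(q):
        c,s=np.cos(q[2]),np.sin(q[2]); d=P-q[:2]; a=d@[c,s]; b=d@[-s,c]
        da=np.abs(a)-q[3]/2; db=np.abs(b)-q[4]/2
        return np.where((da>db),da,db)
    r=least_squares(f,[556,33,.1,70,46],loss="soft_l1")
    print(n,len(P),r.x[:2],np.degrees(r.x[2]),r.x[3:],np.sqrt((r.fun**2).mean()))
E
```

```text
('top',) (np.float64(581.52), np.float64(-284.08), np.float64(-3.9), np.float64(26.55))
('side',) (np.float64(583.7), np.float64(-280.53), np.float64(9.49), np.float64(13.1))
('top', 'side') (np.float64(583.44), np.float64(-283.77), np.float64(1.46), np.float64(48.61))
('top',) (np.float64(503.72), np.float64(-277.34), np.float64(6.23), np.float64(33.36))
('side',) (np.float64(506.99), np.float64(-274.94), np.float64(6.33), np.float64(10.41))
('top', 'side') (np.float64(505.95), np.float64(-277.01), np.float64(6.07), np.float64(48.24))
('top',) (np.float64(435.18), np.float64(-276.95), np.float64(6.87), np.float64(29.87))
('side',) (np.float64(438.28), np.float64(-272.74), np.float64(2.3), np.float64(12.98))
('top', 'side') (np.float64(436.96), np.float64(-277.18), np.float64(4.44), np.float64(46.1))
top 148 [556.93556607  34.29705043] 6.159118477670381 [68.07066779 44.04722849] 1.2654526087740425
side 18 [571.79614469 -91.48526504] -839.8695096753775 [ 68.2306692  108.64393863] 19.458445802341856
```

Run:
```python
from h import *
im=cv2.imread("pics/top0.png"); hsv=cv2.cvtColor(im,cv2.COLOR_BGR2HSV)
for v in(217,190):
    for u in range(412,436): print(u,hsv[v,u],im[v,u])
```

```text
412 [110 148  69] [69 42 29]
413 [102  69  37] [37 33 27]
414 [130  19  40] [40 37 38]
415 [150   9  54] [54 52 54]
416 [114  18  70] [70 66 65]
417 [ 0 32 71] [62 62 71]
418 [ 11 136  79] [37 52 79]
419 [  8 152  82] [33 46 82]
420 [ 12 169  89] [30 54 89]
421 [ 15 197 127] [ 29  77 127]
422 [ 17 228 188] [ 20 115 188]
423 [ 17 225 195] [ 23 121 195]
424 [ 18 242 193] [ 10 118 193]
425 [ 17 230 195] [ 19 119 195]
426 [ 16 225 197] [ 23 118 197]
427 [ 17 242 193] [ 10 116 193]
428 [ 17 239 194] [ 12 116 194]
429 [ 16 224 192] [ 23 115 192]
430 [ 14 193 169] [ 41 102 169]
431 [126  89 100] [100  65  72]
432 [109 178 150] [150  82  45]
433 [110 127 139] [139  94  70]
434 [106  33 115] [115 107 100]
435 [100  20 115] [115 112 106]
412 [110 191 163] [163  83  41]
413 [109 185 145] [145  77  40]
414 [110 106  77] [77 56 45]
415 [128  15  68] [68 64 65]
416 [ 3 46 67] [55 56 67]
417 [  7 134  78] [37 47 78]
418 [ 12 160  83] [31 52 83]
419 [ 12 190 106] [ 27  58 106]
420 [ 16 237 158] [ 11  88 158]
421 [ 17 227 191] [ 21 118 191]
422 [ 17 217 195] [ 29 121 195]
423 [ 17 226 196] [ 22 121 196]
424 [ 17 234 194] [ 16 119 194]
425 [ 17 240 191] [ 11 113 191]
426 [ 17 239 193] [ 12 115 193]
427 [ 16 223 194] [ 24 116 194]
428 [ 15 202 169] [ 35 101 169]
429 [161  71  72] [65 52 72]
430 [109 168 112] [112  64  38]
431 [109 165 158] [158  92  56]
432 [109  93 123] [123  94  78]
433 [104  28 117] [117 111 104]
434 [ 96  22 114] [114 112 104]
435 [105  26 118] [118 112 106]
```

Run:
```python
from h import *
ims={n:cv2.imread(f"pics/{n}0.png") for n in("side","top")}
out=[]
for n,(r0,c0) in dict(top=(165,380),side=(120,310)).items():
    im=ims[n]; k=6; big=cv2.resize(im[r0:r0+95,c0:c0+130],None,fx=k,fy=k,interpolation=cv2.INTER_CUBIC)
    for x,y,t,a in[(.582,-.281,.095,-3.),(.505,-.276,.125,6),(.436,-.275,.125,5)]:
        B=(proj(n,box(x,y,np.radians(a),.05,.024,t-.04,t))-[c0,r0]+.5)*k
        for i,j in[(0,1),(1,2),(2,3),(3,0),(4,5),(5,6),(6,7),(7,4),(0,4),(1,5),(2,6),(3,7)]:
            cv2.line(big,tuple(int(q) for q in B[i]),tuple(int(q) for q in B[j]),(0,255,0) if i>3 and j>3 else (255,255,255),1)
    cv2.imwrite(f"pics/ov_{n}.png",big)
```

```text
(no output)
```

View pics/ov_top.png

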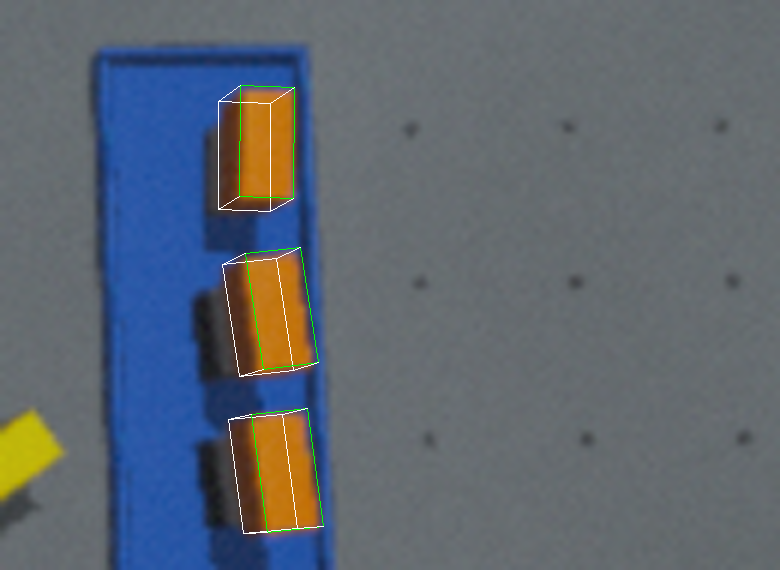

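View pics/ov_side.png

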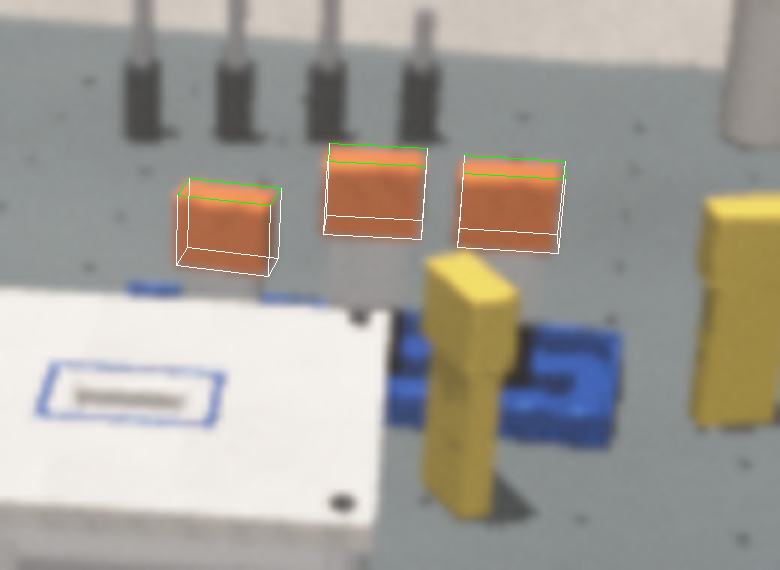

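```bash
sed -i 's/(3,130,90),(19/(3,115,70),(20/' h.py
python3 - <<'E'
from h import *
ims={n:cv2.imread(f"pics/{n}0.png") for n in("side","top")}
for x,y,t,a in[(.577,-.278,.095,0),(.503,-.274,.125,.1),(.434,-.274,.125,.1)]:
    for nn in(("top",),("side",),("top","side")): print(nn,*fitbar(ims,x,y,t,nn,a))
E
```

```text
('top',) 581.53 -281.58 -4.35 7.75
('side',) 585.26 -281.91 8.11 6.03
('top', 'side') 583.11 -281.95 -2.72 23.09
('top',) 502.65 -274.54 5.26 6.96
('side',) 507.37 -276.26 7.19 6.04
('top', 'side') 504.72 -274.76 8.17 19.97
('top',) 435.15 -274.59 8.02 5.47
('side',) 437.83 -274.26 3.17 6.15
('top', 'side') 436.57 -274.81 5.82 17.31
```

>>> {"api": "play_rows", "payload": {"offset": [[15,10,0],[27,19,0],[30,21,0],[30,21,0],[30,21,0],[30,21,0],[30,21,0],[30,21,0],[30,21,0],[30,21,0],[30,21,0],[30,21,0],[30,21,0],[30,20,0],[20,15,0],[0,0,0]], "delta_rot": [[0,0,0],[0,0,-0.04],[0,0,-0.04],[0,0,-0.04],[0,0,-0.04],[0,0,-0.04],[0,0,-0.04],[0,0,-0.04],[0,0,-0.04],[0,0,0],[0,0,0],[0,0,0],[0,0,0],[0,0,0],[0,0,0],[0,0,0]], "fingers": [0,0,0,0,0,0,0,0,0,0,0,0,0,0,0,0]}}

```text
clock: 1.43
tool_pos: [0.5841, -0.2666, 0.2403]
tool_rot: [[0.996, -0.092, -0.006], [-0.092, -0.996, 0.01], [-0.007, -0.01, -1.0]]
ft_force: [0.2, 0.7, -0.3]
gripper_width: 0.0882
```

```bash
cat > st.py <<'E'
from cell import read_state
import numpy as np
s=read_state(); R=s["tool_rot"]
print(s["clock"],(s["tool_pos"]*1e3).round(1),"psi",np.degrees(np.arctan2(R[0,1],-R[1,1])).round(2),"z",R[:,2].round(4),"F",s["ft_force"].round(2),"T",s["torque"].round(3),"w",round(s["gripper_width"]*1e3,1),s["joint_positions"].round(0))
E
python3 st.py
```

```text
1.4333 [ 584.1 -266.6  240.3] psi -5.28 z [-0.0057  0.0101 -0.9999] F [ 0.15  0.7  -0.35] T [0.02  0.019 0.006] w 88.2 [-31.  25.  81.   0.  75.  64.]
```

>>> {"api": "play_rows", "payload": {"offset": [[-1,-8,-15],[-0.6,-7,-30],[0,0,-30],[0,0,-30],[0,0,-15],[0,0,0]], "delta_rot": [[-0.01,-0.006,0.01],[0,0,0.01],[0,0,0],[0,0,0],[0,0,0],[0,0,0]], "fingers": [0,0,0,0,0,0]}}

```text
clock: 1.93
tool_pos: [0.5826, -0.2812, 0.1163]
tool_rot: [[0.998, -0.065, 0.002], [-0.065, -0.998, -0.003], [0.002, 0.003, -1.0]]
ft_force: [-0.7, 0.2, 0.8]
gripper_width: 0.0877
```

```bash
python3 st.py;python3 - <<'E'
from h import *
for n in("side","top"):
    im=optics.capture(n); cv2.imwrite(f"pics/{n}1.png",im)
a=cv2.imread("pics/side1.png")[90:230,290:440]; b=cv2.imread("pics/top1.png")[130:270,350:500]
cv2.imwrite("pics/c1.png",cv2.resize(np.hstack([a,b]),None,fx=2.66,fy=2.66,interpolation=cv2.INTER_CUBIC))
E
```

```text
1.9333 [ 582.6 -281.2  116.3] psi -3.74 z [ 0.002  -0.0028 -1.    ] F [-0.74  0.18  0.84] T [ 0.037 -0.038 -0.007] w 87.7 [-32.  32.  88.  -0.  60.  62.]
```

View pics/c1.png

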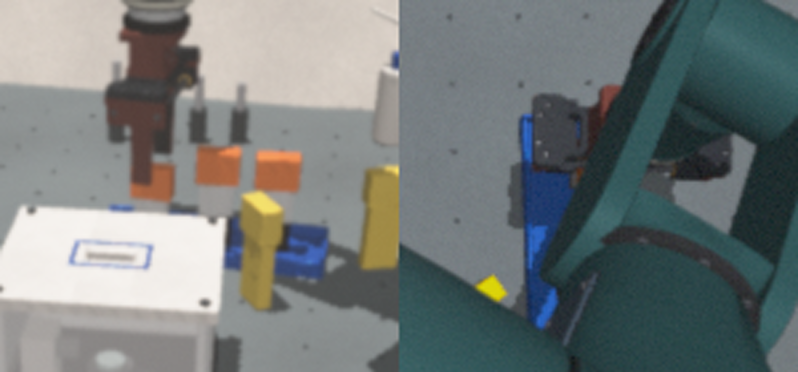

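>>> {"api": "play_rows", "payload": {"offset": [[0,0,-16],[0,0,-14],[0,0,-2],[0,0,0],[0,0,0],[0,0,0],[0,0,0],[0,0,0],[0,0,0],[0,0,0],[0,0,0]], "delta_rot": [[0,0,0],[0,0,0],[0,0,0],[0,0,0],[0,0,0],[0,0,0],[0,0,0],[0,0,0],[0,0,0],[0,0,0],[0,0,0]], "fingers": [0,0,0,255,255,255,255,255,255,255,255]}}

```text
clock: 2.95
tool_pos: [0.5908, -0.2877, 0.1004]
tool_rot: [[0.998, -0.066, 0.022], [-0.066, -0.998, -0.016], [0.023, 0.014, -1.0]]
ft_force: [0.3, 0.8, 0.1]
gripper_width: 0.0377
```

```bash
python3 st.py
```

```text
2.95 [ 590.8 -287.7  100.4] psi -3.79 z [ 0.0224 -0.0158 -0.9996] F [0.34 0.83 0.12] T [ 0.093 -0.038 -0.066] w 37.7 [-32.  33.  89.  -0.  57.  62.]
```

>>> {"api": "play_rows", "payload": {"offset": [[0,0,0]], "delta_rot": [[0,0,0]], "fingers": [90]}}

```text
clock: 3.03
tool_pos: [0.5908, -0.2877, 0.1005]
tool_rot: [[0.998, -0.066, 0.022], [-0.066, -0.998, -0.016], [0.023, 0.014, -1.0]]
ft_force: [-0.1, -0.3, 0.7]
gripper_width: 0.0417
```

```bash
python3 st.py
```

```text
3.0333 [ 590.8 -287.7  100.5] psi -3.79 z [ 0.0225 -0.0159 -0.9996] F [-0.1  -0.31  0.65] T [ 0.    0.04 -0.  ] w 41.7 [-32.  33.  89.  -0.  57.  62.]
```

>>> {"api": "play_rows", "payload": {"offset": [[0,0,0]], "delta_rot": [[0,0,0]], "fingers": [90]}}

```text
clock: 3.12
tool_pos: [0.5908, -0.2877, 0.1005]
tool_rot: [[0.998, -0.066, 0.022], [-0.066, -0.998, -0.016], [0.023, 0.014, -1.0]]
ft_force: [0.8, 0.3, -0.4]
gripper_width: 0.0477
```

```bash
python3 st.py
```

```text
3.1167 [ 590.8 -287.7  100.5] psi -3.79 z [ 0.0224 -0.0158 -0.9996] F [ 0.76  0.3  -0.4 ] T [-0.016  0.016  0.058] w 47.7 [-32.  33.  89.  -0.  57.  62.]
```

Run:
```python
from h import *
for n in("side","top"):
    im=optics.capture(n); cv2.imwrite(f"pics/{n}2.png",im)
a=cv2.imread("pics/side2.png")[90:230,290:440]; b=cv2.imread("pics/top2.png")[130:270,350:500]
cv2.imwrite("pics/c2.png",cv2.resize(np.hstack([a,b]),None,fx=2.66,fy=2.66,interpolation=cv2.INTER_CUBIC))
```

```text
(no output)
```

View pics/c2.png

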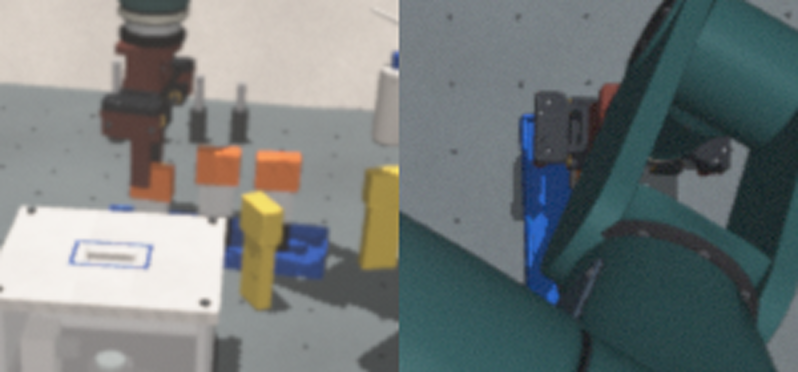

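>>> {"api": "play_rows", "payload": {"offset": [[-8,6,0],[0,0,0]], "delta_rot": [[0.016,0.022,0],[0,0,0]], "fingers": [0,0]}}

```text
clock: 3.38
tool_pos: [0.5824, -0.2814, 0.1001]
tool_rot: [[0.998, -0.066, -0.001], [-0.066, -0.998, 0.001], [-0.001, -0.001, -1.0]]
ft_force: [-0.3, 0.5, 0.8]
gripper_width: 0.067
```

```bash
python3 st.py
```

```text
3.3833 [ 582.4 -281.4  100.1] psi -3.78 z [-7.e-04  1.e-03 -1.e+00] F [-0.28  0.46  0.84] T [ 0.018  0.032 -0.001] w 67.0 [-32.  33.  89.   0.  58.  62.]
```

>>> {"api": "play_rows", "payload": {"offset": [[0,0,-10]], "delta_rot": [[0,0,0]], "fingers": [0]}}

```text
clock: 3.47
tool_pos: [0.5839, -0.2824, 0.0915]
tool_rot: [[0.998, -0.066, 0.003], [-0.066, -0.998, -0.001], [0.003, 0.001, -1.0]]
ft_force: [1.1, 0.2, 1.1]
gripper_width: 0.0736
```

```bash
python3 st.py
```

```text
3.4667 [ 583.9 -282.4   91.5] psi -3.78 z [ 0.0029 -0.0013 -1.    ] F [1.08 0.18 1.12] T [ 0.022 -0.035  0.017] w 73.6 [-32.  34.  89.   0.  57.  62.]
```

>>> {"api": "play_rows", "payload": {"offset": [[-1.5,1,-7],[0,0,0],[0,0,0]], "delta_rot": [[0.001,0.003,0],[0,0,0],[0,0,0]], "fingers": [0,0,0]}}

```text
clock: 3.72
tool_pos: [0.5813, -0.2807, 0.0809]
tool_rot: [[0.998, -0.066, -0.002], [-0.066, -0.998, 0.001], [-0.003, -0.001, -1.0]]
ft_force: [-0.2, -0.8, 0.3]
gripper_width: 0.0874
```

```bash
python3 st.py
```

```text
3.7167 [ 581.3 -280.7   80.9] psi -3.78 z [-2.4e-03  9.0e-04 -1.0e+00] F [-0.21 -0.8   0.34] T [-0.014  0.051  0.027] w 87.4 [-32.  34.  89.  -0.  56.  62.]
```

>>> {"api": "play_rows", "payload": {"offset": [[1,-1,1],[0,0,0],[0,0,0],[0,0,0],[0,0,0],[0,0,0],[0,0,0],[0,0,0],[0,0,0],[0,0,0],[0,0,0],[0,0,0]], "delta_rot": [[0,0,0],[0,0,0],[0,0,0],[0,0,0],[0,0,0],[0,0,0],[0,0,0],[0,0,0],[0,0,0],[0,0,0],[0,0,0],[0,0,0]], "fingers": [255,255,255,255,255,255,255,255,255,255,255,255]}}

```text
clock: 4.72
tool_pos: [0.583, -0.2823, 0.0823]
tool_rot: [[0.998, -0.066, -0.001], [-0.066, -0.998, 0.0], [-0.001, -0.0, -1.0]]
ft_force: [0.2, -0.0, 0.6]
gripper_width: 0.0237
```

```bash
python3 st.py
```

```text
4.7167 [ 583.  -282.3   82.3] psi -3.79 z [-1.2e-03  1.0e-04 -1.0e+00] F [ 0.21 -0.04  0.6 ] T [ 0.069 -0.015 -0.024] w 23.7 [-32.  34.  89.  -0.  57.  62.]
```

>>> {"api": "play_rows", "payload": {"offset": [[0,0,12],[0,0,22],[0,0,28],[0,0,28],[0,0,28],[0,0,28],[0,0,20],[0,0,12],[0,0,0]], "delta_rot": [[0,0,0],[0,0,0],[0,0,0],[0,0,0],[0,0,0],[0,0,0],[0,0,0],[0,0,0],[0,0,0]], "fingers": [255,255,255,255,255,255,255,255,255]}}

```text
clock: 5.47
tool_pos: [0.5786, -0.2795, 0.272]
tool_rot: [[0.998, -0.066, -0.006], [-0.066, -0.998, 0.003], [-0.006, -0.003, -1.0]]
ft_force: [-0.5, 0.3, -0.0]
gripper_width: 0.0237
```

```bash
python3 st.py
```

```text
5.4667 [ 578.6 -279.5  272. ] psi -3.78 z [-0.0062  0.0032 -1.    ] F [-0.53  0.25 -0.03] T [-0.002 -0.096  0.011] w 23.7 [-32.  23.  79.  -0.  78.  62.]
```

>>> {"api": "play_rows", "payload": {"offset": [[-2,12,0],[-5,24,0],[-6,32,0],[-6,32,0],[-6,32,0],[-6,32,0],[-6,32,0],[-6,32,0],[-6,32,0],[-6,32,0],[-6,32,0],[-6,32,0],[-6,32,0],[-6,32,0],[-6,32,0],[-6,32,0],[-6,32,0],[-6,24,0],[-3,12,0]], "delta_rot": [[0.003,-0.006,0],[0,0,0.015],[0,0,0.015],[0,0,0.015],[0,0,0.015],[0,0,0.015],[0,0,0.015],[0,0,0.015],[0,0,0.015],[0,0,0.015],[0,0,0.015],[0,0,0.015],[0,0,0],[0,0,0],[0,0,0],[0,0,0],[0,0,0],[0,0,0],[0,0,0]], "fingers": [255,255,255,255,255,255,255,255,255,255,255,255,255,255,255,255,255,255,255]}}

```text
clock: 7.05
tool_pos: [0.4367, 0.3032, 0.2519]
tool_rot: [[0.994, 0.1, -0.036], [0.1, -0.995, 0.012], [-0.035, -0.016, -0.999]]
ft_force: [-0.7, -0.5, -1.0]
gripper_width: 0.024
```

```bash
python3 st.py;python3 - <<'E'
from h import *
for n in("side","top"):
    im=optics.capture(n); cv2.imwrite(f"pics/{n}3.png",im)
# red tray fit
r0=cv2.imread("pics/top0.png");hsv=cv2.cvtColor(r0,cv2.COLOR_BGR2HSV)
m=cv2.inRange(hsv,(0,150,60),(3,255,255))|cv2.inRange(hsv,(170,150,60),(180,255,255))
c=max(comps(m),key=lambda c:c[1][4]); print(c[0],ray("top",c[0],.02),cv2.minAreaRect(cv2.findNonZero(c[2].astype(np.uint8))))
E
```

```text
7.05 [436.7 303.2 251.9] psi 5.74 z [-0.0362  0.0122 -0.9993] F [-0.67 -0.49 -0.98] T [-0.049 -0.051  0.014] w 24.0 [ 26.  15.  94.   2.  72. 110.]
[186.125      239.30725524] [0.45663484 0.36598675 0.02      ] ((185.94264221191406, 239.36888122558594), (52.14858627319336, 45.81108474731445), 84.80557250976562)
```

View pics/side3.png

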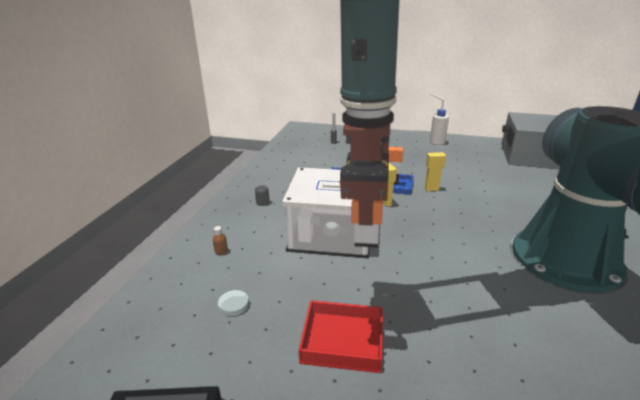

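>>> {"api": "play_rows", "payload": {"offset": [[6,18,0],[7,25,0],[6,15,0],[0,0,0],[0,0,0]], "delta_rot": [[-0.006,-0.018,0],[-0.006,-0.018,0],[0,0,0],[0,0,0],[0,0,0]], "fingers": [255,255,255,255,255]}}

```text
clock: 7.57
tool_pos: [0.4514, 0.3576, 0.2472]
tool_rot: [[0.995, 0.102, -0.007], [0.102, -0.995, -0.008], [-0.008, 0.007, -1.0]]
ft_force: [0.2, 0.2, -1.7]
gripper_width: 0.0239
```

```bash
python3 st.py
```

```text
7.5667 [451.4 357.6 247.2] psi 5.84 z [-0.007  -0.0077 -0.9999] F [ 0.18  0.16 -1.72] T [ 0.028 -0.023 -0.024] w 23.9 [ 32.  19.  89.  -0.  73. 116.]
```

Descend in moderate steps (247 → ~95).

>>> {"api": "play_rows", "payload": {"offset": [[2,2,-10],[2,2,-20],[0,0,-25],[0,0,-25],[0,0,-25],[0,0,-20],[0,0,-15],[0,0,-8],[0,0,0]], "delta_rot": [[0.008,-0.007,0],[0,0,0],[0,0,0],[0,0,0],[0,0,0],[0,0,0],[0,0,0],[0,0,0],[0,0,0]], "fingers": [255,255,255,255,255,255,255,255,255]}}

```text
clock: 8.32
tool_pos: [0.4514, 0.3469, 0.0929]
tool_rot: [[0.996, 0.094, -0.005], [0.094, -0.996, -0.006], [-0.005, 0.005, -1.0]]
ft_force: [0.5, -1.3, -1.2]
gripper_width: 0.0238
```

```bash
python3 st.py
```

```text
8.3167 [451.4 346.9  92.9] psi 5.4 z [-0.0046 -0.0056 -1.    ] F [ 0.54 -1.34 -1.17] T [-0.011  0.004 -0.01 ] w 23.8 [ 31.  29.  99.  -0.  53. 115.]
```

>>> {"api": "play_rows", "payload": {"offset": [[3,8,-5],[0,0,-3],[0,0,0]], "delta_rot": [[0.006,-0.005,0],[0,0,0],[0,0,0]], "fingers": [255,255,255]}}

```text
clock: 8.57
tool_pos: [0.4551, 0.3542, 0.0857]
tool_rot: [[0.996, 0.092, 0.001], [0.092, -0.996, 0.001], [0.001, -0.001, -1.0]]
ft_force: [-0.6, -0.9, -1.8]
gripper_width: 0.0237
```

```bash
python3 st.py
```

```text
8.5667 [455.1 354.2  85.7] psi 5.29 z [ 0.0014  0.0012 -1.    ] F [-0.59 -0.89 -1.83] T [-0.003  0.001 -0.016] w 23.7 [ 31.  29.  99.   0.  52. 116.]
```

>>> {"api": "play_rows", "payload": {"offset": [[0,0,-2.5],[0,0,0]], "delta_rot": [[0,0,0],[0,0,0]], "fingers": [255,255]}}

```text
clock: 8.73
tool_pos: [0.4563, 0.355, 0.0844]
tool_rot: [[0.996, 0.093, 0.004], [0.093, -0.996, 0.003], [0.004, -0.002, -1.0]]
ft_force: [-0.9, -0.3, -0.9]
gripper_width: 0.0242
```

```bash
python3 st.py
python3 - <<'E'
from h import *
im=optics.capture("side"); cv2.imwrite("pics/side4.png",im)
cv2.imwrite("pics/c4.png",cv2.resize(im[200:390,230:450],None,fx=3,fy=3,interpolation=cv2.INTER_CUBIC))
E
```

```text
8.7333 [456.3 355.   84.4] psi 5.31 z [ 0.0041  0.0027 -1.    ] F [-0.91 -0.3  -0.9 ] T [ 0.034  0.007 -0.017] w 24.2 [ 31.  30.  99.   0.  51. 116.]
```

View pics/c4.png

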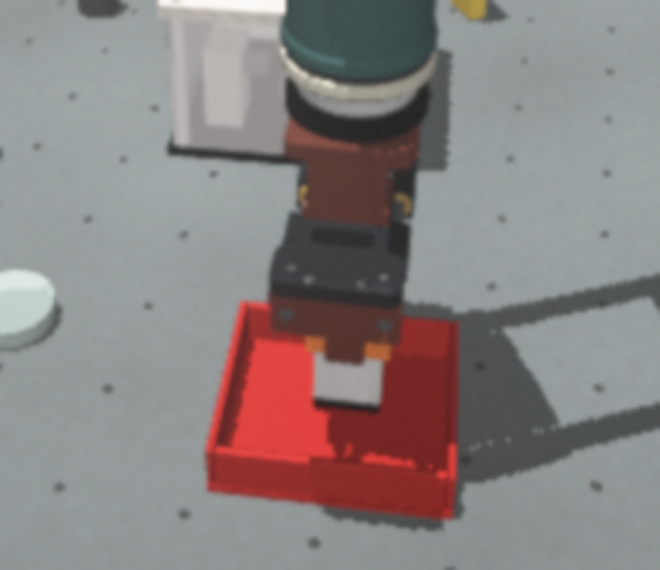

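>>> {"api": "play_rows", "payload": {"offset": [[-1,-0.5,-1.2],[0,0,0],[0,0,0],[0,0,0],[0,0,0],[0,0,0],[0,0,0],[0,0,0],[0,0,0]], "delta_rot": [[-0.003,0.004,0],[0,0,0],[0,0,0],[0,0,0],[0,0,0],[0,0,0],[0,0,0],[0,0,0],[0,0,0]], "fingers": [255,255,0,0,0,0,0,0,0]}}

```text
clock: 9.53
tool_pos: [0.4569, 0.3558, 0.0856]
tool_rot: [[0.996, 0.093, 0.004], [0.093, -0.996, 0.002], [0.004, -0.002, -1.0]]
ft_force: [0.4, 0.2, -0.7]
gripper_width: 0.0672
```

```bash
python3 st.py
```

```text
9.5333 [456.9 355.8  85.6] psi 5.36 z [ 0.004  0.002 -1.   ] F [ 0.43  0.23 -0.7 ] T [ 0.014  0.059 -0.004] w 67.2 [ 31.  30.  99.  -0.  52. 116.]
```

>>> {"api": "play_rows", "payload": {"offset": [[0,0,8],[0,0,15],[0,0,25],[0,0,28],[0,0,28],[0,0,28],[0,0,20],[0,0,10],[0,0,0]], "delta_rot": [[0,0,0],[0,0,0],[0,0,0],[0,0,0],[0,0,0],[0,0,0],[0,0,0],[0,0,0],[0,0,0]], "fingers": [0,0,0,0,0,0,0,0,0]}}

```text
clock: 10.28
tool_pos: [0.454, 0.354, 0.2581]
tool_rot: [[0.996, 0.093, 0.001], [0.093, -0.996, 0.0], [0.001, -0.0, -1.0]]
ft_force: [1.0, -0.3, 0.3]
gripper_width: 0.088
```

```bash
python3 st.py
python3 - <<'E'
from h import *
im=optics.capture("side"); cv2.imwrite("pics/side5.png",im)
cv2.imwrite("pics/c5.png",cv2.resize(im[200:390,230:450],None,fx=3,fy=3,interpolation=cv2.INTER_CUBIC))
E
```

```text
10.2833 [454.  354.  258.1] psi 5.35 z [ 1.3e-03  4.0e-04 -1.0e+00] F [ 0.99 -0.35  0.25] T [ 0.059 -0.018 -0.019] w 88.0 [ 31.  18.  89.  -0.  73. 116.]
```

View pics/c5.png

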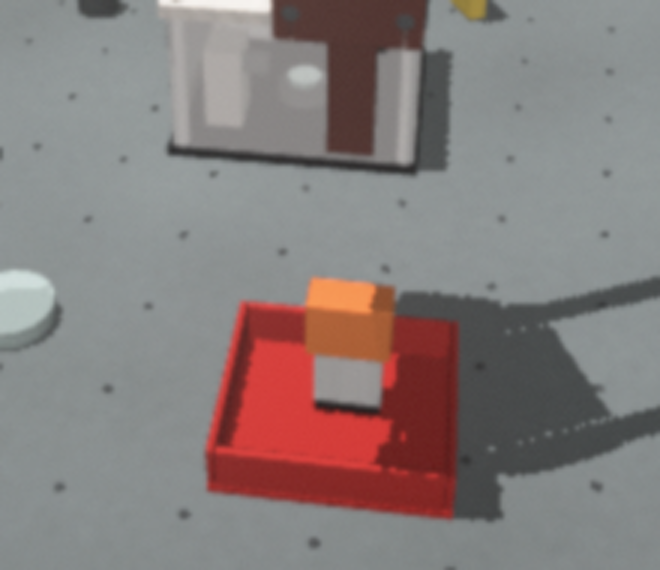

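>>> {"api": "play_rows", "payload": {"offset": [[1,-12,0],[2,-24,0],[2,-32,0],[2,-32,0],[2,-32,0],[2,-32,0],[2,-32,0],[2,-32,0],[2,-32,0],[2,-32,0],[2,-32,0],[2,-32,0],[2,-32,0],[2,-32,0],[2,-32,0],[2,-32,0],[2,-32,0],[2,-24,0],[2,-12,0]], "delta_rot": [[0,0,0],[0,0,0],[0,0,0],[0,0,0],[0,0,0],[0,0,0],[0,0,0],[0,0,0],[0,0,0],[0,0,0],[0,0,0],[0,0,0],[0,0,0],[0,0,0],[0,0,0],[0,0,0],[0,0,0],[0,0,0],[0,0,0]], "fingers": [0,0,0,0,0,0,0,0,0,0,0,0,0,0,0,0,0,0,0]}}

```text
clock: 11.92
tool_pos: [0.4633, -0.2307, 0.2329]
tool_rot: [[0.994, 0.099, -0.044], [0.099, -0.995, 0.001], [-0.044, -0.006, -0.999]]
ft_force: [0.0, 0.7, 0.3]
gripper_width: 0.0881
```

```bash
python3 st.py
python3 - <<'E'
from h import *
ims={n:optics.capture(n) for n in("side","top")}
for n in ims: cv2.imwrite(f"pics/{n}6.png",ims[n])
for nn in(("top",),("side",),("top","side")):
    try: print(nn,*fitbar(ims,.456,.355,.095,nn,.09))
    except Exception as e: print(nn,e)
E
```

```text
11.9167 [ 463.3 -230.7  232.9] psi 5.68 z [-0.0441  0.0015 -0.999 ] F [0.05 0.68 0.33] T [-0.014 -0.007  0.005] w 88.1 [-33.  16.  96.  -1.  70.  52.]
('top',) 453.66 355.81 6.29 1.97
('side',) 456.39 355.55 3.88 10.06
('top', 'side') 456.21 355.7 5.79 19.22
```

View pics/top6.png

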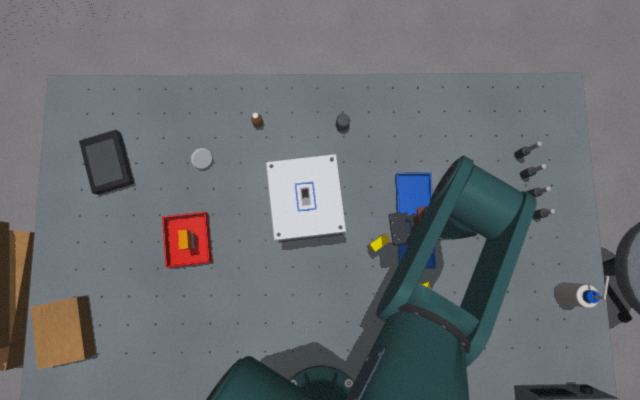

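>>> {"api": "play_rows", "payload": {"offset": [[12,-13,0],[16,-17,0],[13,-15,0],[0,0,0],[0,0,0]], "delta_rot": [[0,-0.015,0.004],[0,-0.02,0.005],[0,-0.009,0.005],[0,0,0],[0,0,0]], "fingers": [0,0,0,0,0]}}

```text
clock: 12.43
tool_pos: [0.5053, -0.2714, 0.2301]
tool_rot: [[0.993, 0.117, -0.001], [0.117, -0.993, 0.008], [-0.0, -0.008, -1.0]]
ft_force: [-0.5, -0.1, 1.4]
gripper_width: 0.0879
```

```bash
python3 st.py
```

```text
12.4333 [ 505.3 -271.4  230.1] psi 6.72 z [-0.0012  0.0078 -1.    ] F [-0.48 -0.12  1.42] T [ 0.012  0.04  -0.013] w 87.9 [-35.  19.  91.   0.  70.  48.]
```

Lower to about 135 first.

>>> {"api": "play_rows", "payload": {"offset": [[-0.5,-2,-12],[-0.5,-2,-22],[0,0,-25],[0,0,-20],[0,0,-12],[0,0,0],[0,0,0]], "delta_rot": [[-0.008,-0.001,0],[0,0,0],[0,0,0],[0,0,0],[0,0,0],[0,0,0],[0,0,0]], "fingers": [0,0,0,0,0,0,0]}}

```text
clock: 13.02
tool_pos: [0.5029, -0.2658, 0.1366]
tool_rot: [[0.992, 0.125, -0.001], [0.125, -0.992, 0.003], [-0.001, -0.003, -1.0]]
ft_force: [-1.4, -0.2, 0.7]
gripper_width: 0.0878
```

```bash
python3 st.py
```

```text
13.0167 [ 502.9 -265.8  136.6] psi 7.19 z [-0.001   0.0026 -1.    ] F [-1.42 -0.21  0.69] T [ 0.     0.061 -0.014] w 87.8 [-35.  25.  97.   0.  58.  48.]
```

>>> {"api": "play_rows", "payload": {"offset": [[1,-6,-5],[0.6,-4,-8],[0,0,-7],[0,0,0],[0,0,0]], "delta_rot": [[-0.002,-0.001,-0.005],[0,0,0],[0,0,0],[0,0,0],[0,0,0]], "fingers": [0,0,0,0,0]}}

```text
clock: 13.43
tool_pos: [0.5061, -0.2763, 0.1179]
tool_rot: [[0.993, 0.121, 0.004], [0.121, -0.993, -0.002], [0.004, 0.002, -1.0]]
ft_force: [0.0, -0.4, 0.4]
gripper_width: 0.0879
```

```bash
python3 st.py
```

```text
13.4333 [ 506.1 -276.3  117.9] psi 6.98 z [ 0.0038 -0.002  -1.    ] F [ 0.02 -0.36  0.42] T [-0.023  0.007 -0.004] w 87.9 [-36.  27.  97.   0.  55.  47.]
```

>>> {"api": "play_rows", "payload": {"offset": [[-1.5,0.8,-6],[0,0,0],[0,0,0]], "delta_rot": [[0.002,0.004,0],[0,0,0],[0,0,0]], "fingers": [0,0,0]}}

```text
clock: 13.68
tool_pos: [0.5049, -0.276, 0.1119]
tool_rot: [[0.993, 0.121, 0.0], [0.121, -0.993, -0.001], [0.0, 0.001, -1.0]]
ft_force: [-0.1, -0.1, 0.5]
gripper_width: 0.088
```

```bash
python3 st.py
python3 - <<'E'
from h import *
im=optics.capture("side"); cv2.imwrite("pics/side7.png",im)
cv2.imwrite("pics/c7.png",cv2.resize(im[80:220,300:460],None,fx=4,fy=4,interpolation=cv2.INTER_CUBIC))
E
```

```text
13.6833 [ 504.9 -276.   111.9] psi 6.95 z [ 4.e-04 -5.e-04 -1.e+00] F [-0.14 -0.13  0.48] T [ 0.034 -0.029 -0.014] w 88.0 [-36.  27.  98.  -0.  55.  48.]
```

View pics/c7.png

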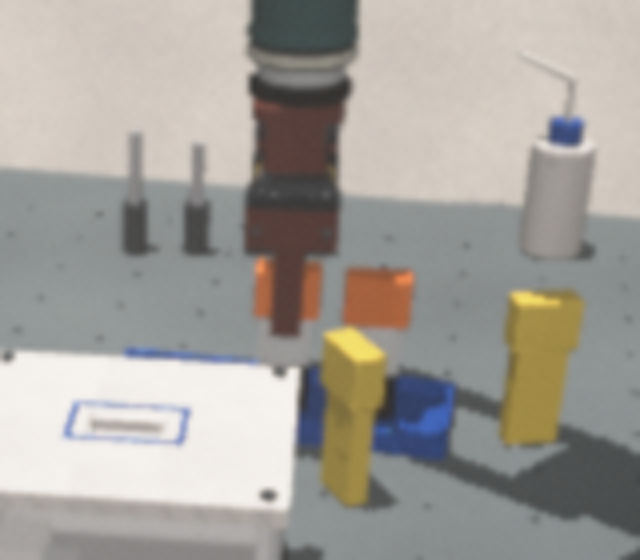

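>>> {"api": "play_rows", "payload": {"offset": [[0,0,0],[0,0,0],[0,0,0],[0,0,0],[0,0,0],[0,0,0],[0,0,0],[0,0,0],[0,0,0],[0,0,0],[0,0,0],[0,0,0]], "delta_rot": [[0,0,0],[0,0,0],[0,0,0],[0,0,0],[0,0,0],[0,0,0],[0,0,0],[0,0,0],[0,0,0],[0,0,0],[0,0,0],[0,0,0]], "fingers": [255,255,255,255,255,255,255,255,255,255,255,255]}}

```text
clock: 14.73
tool_pos: [0.505, -0.2759, 0.1126]
tool_rot: [[0.993, 0.121, 0.001], [0.121, -0.993, -0.001], [0.001, 0.001, -1.0]]
ft_force: [0.3, 0.9, 0.0]
gripper_width: 0.0239
```

```bash
python3 st.py
```

```text
14.7333 [ 505.  -275.9  112.6] psi 6.96 z [ 1.e-03 -8.e-04 -1.e+00] F [0.33 0.91 0.04] T [0.043 0.064 0.008] w 23.9 [-36.  27.  98.  -0.  55.  48.]
```

>>> {"api": "play_rows", "payload": {"offset": [[0,0,10],[0,0,20],[0,0,25],[0,0,28],[0,0,28],[0,0,28],[0,0,20],[0,0,10],[0,0,0],[0,0,0]], "delta_rot": [[0,0,0],[0,0,0],[0,0,0],[0,0,0],[0,0,0],[0,0,0],[0,0,0],[0,0,0],[0,0,0],[0,0,0]], "fingers": [255,255,255,255,255,255,255,255,255,255]}}

```text
clock: 15.57
tool_pos: [0.501, -0.2732, 0.2931]
tool_rot: [[0.993, 0.121, -0.003], [0.121, -0.993, 0.002], [-0.002, -0.002, -1.0]]
ft_force: [0.3, -0.4, -1.6]
gripper_width: 0.0234
```

```bash
python3 st.py
```

```text
15.5667 [ 501.  -273.2  293.1] psi 6.95 z [-0.0025  0.0016 -1.    ] F [ 0.25 -0.43 -1.57] T [-0.005  0.008 -0.044] w 23.4 [-36.  16.  87.  -0.  78.  48.]
```

>>> {"api": "play_rows", "payload": {"offset": [[3,12,0],[5,24,0],[6,30,0],[6,30,0],[6,30,0],[6,30,0],[6,30,0],[6,30,0],[6,30,0],[6,25,0],[4,15,0],[0,0,0],[0,0,0]], "delta_rot": [[0,0,0],[0,0,0],[0,0,0],[0,0,0],[0,0,0],[0,0,0],[0,0,0],[0,0,0],[0,0,0],[0,0,0],[0,0,0],[0,0,0],[0,0,0]], "fingers": [255,255,255,255,255,255,255,255,255,255,255,255,255]}}

```text
clock: 16.65
tool_pos: [0.5499, 0.0377, 0.2758]
tool_rot: [[0.992, 0.118, -0.033], [0.119, -0.993, 0.013], [-0.031, -0.016, -0.999]]
ft_force: [0.8, -0.4, -1.3]
gripper_width: 0.0239
```

```bash
python3 st.py
```

```text
16.65 [549.9  37.7 275.8] psi 6.79 z [-0.0328  0.0125 -0.9994] F [ 0.82 -0.36 -1.31] T [-0.034 -0.03   0.01 ] w 23.9 [-4. 16. 89.  1. 77. 79.]
```

>>> {"api": "play_rows", "payload": {"offset": [[4,-2,3],[3,-1.5,0],[0,0,0],[0,0,0]], "delta_rot": [[-0.006,-0.018,-0.006],[-0.006,-0.015,-0.005],[0,0,0],[0,0,0]], "fingers": [255,255,255,255]}}

```text
clock: 16.98
tool_pos: [0.5555, 0.032, 0.2769]
tool_rot: [[0.995, 0.105, -0.001], [0.105, -0.995, -0.001], [-0.001, 0.001, -1.0]]
ft_force: [0.1, 0.1, -1.7]
gripper_width: 0.0241
```

```bash
python3 st.py
```

```text
16.9833 [555.5  32.  276.9] psi 6.01 z [-0.001  -0.0014 -1.    ] F [ 0.05  0.09 -1.73] T [ 0.004  0.019 -0.058] w 24.1 [-4. 16. 90. -0. 75. 80.]
```

>>> {"api": "play_rows", "payload": {"offset": [[1.4,2,-4],[0,0,-2],[0,0,0]], "delta_rot": [[0.0014,-0.001,0.003],[0,0,0],[0,0,0]], "fingers": [255,255,255]}}

```text
clock: 17.23
tool_pos: [0.5569, 0.0321, 0.2707]
tool_rot: [[0.994, 0.105, 0.001], [0.105, -0.994, -0.0], [0.001, 0.0, -1.0]]
ft_force: [-0.6, -0.5, -1.6]
gripper_width: 0.0238
```

```bash
python3 st.py
python3 - <<'E'
from h import *
for n in("side","top"):
    im=optics.capture(n); cv2.imwrite(f"pics/{n}8.png",im)
a=cv2.imread("pics/side8.png")[80:230,270:400]; b=cv2.imread("pics/top8.png")[120:270,240:370]
cv2.imwrite("pics/c8.png",cv2.resize(np.hstack([a,b]),None,fx=3,fy=3,interpolation=cv2.INTER_CUBIC))
E
```

```text
17.2333 [556.9  32.1 270.7] psi 6.02 z [ 9.e-04 -3.e-04 -1.e+00] F [-0.55 -0.55 -1.6 ] T [0.04  0.047 0.008] w 23.8 [-4. 16. 90. -0. 74. 80.]
```

View pics/c8.png

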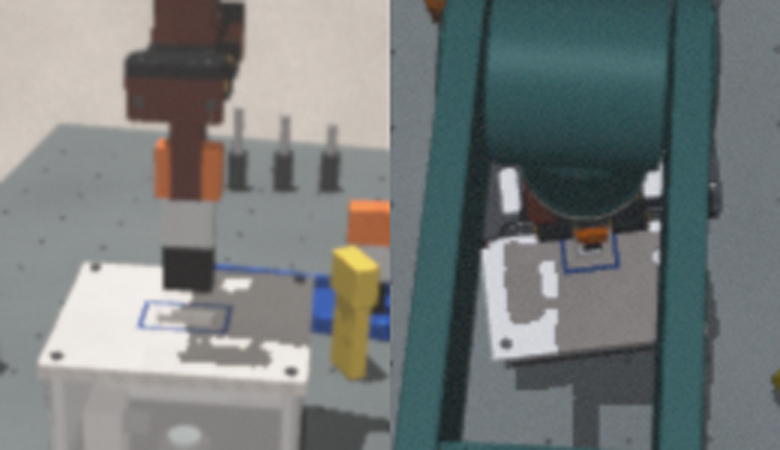

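```bash
cat > fr.py <<'E'
from h import *
def rect(x,y,yaw,w,t,z):
    return box(x,y,yaw,w,t,z,z)[:4]
def polyim(n,P,k=8,win=None):
    r0,r1,c0,c1=win; q=(proj(n,P)-[c0,r0]+.5)*k-.5
    im=np.zeros(((r1-r0)*k,(c1-c0)*k),np.uint8); cv2.fillPoly(im,[np.round(q*16).astype(np.int32)],255,shift=4)
    return cv2.resize(im,(c1-c0,r1-r0),interpolation=cv2.INTER_AREA)/255.
def fitframe(n,im,p0=(557,34,.107,3.,.7)):
    u=proj(n,[[p0[0]/1e3,p0[1]/1e3,.14]])[0].round().astype(int)
    dy,dx=(24,18) if n=="top" else (14,24)
    win=(u[1]-dy,u[1]+dy,u[0]-dx,u[0]+dx)
    f=im[win[0]:win[1],win[2]:win[3]].astype(float); b=f[:,:,0]-(f[:,:,1]+f[:,:,2])/2
    def model(p):
        o=polyim(n,rect(p[0]/1e3,p[1]/1e3,p[2],.072,.048,.14),win=win)
        i=polyim(n,rect(p[0]/1e3,p[1]/1e3,p[2],.072-2*p[3]/1e3,.048-2*p[3]/1e3,.14),win=win)
        return cv2.GaussianBlur(o-i,(0,0),abs(p[4])+.05)
    def cost(p):
        m=model(p); A=np.stack([m.ravel(),np.ones(m.size)],1); c,_,_,_=np.linalg.lstsq(A,b.ravel(),rcond=None)
        return ((A@c-b.ravel())**2).sum()
    s=[p0]+[tuple(np.array(p0)+d) for d in np.diag([3,3,.05,.7,.2])]
    r=minimize(cost,p0,method="Nelder-Mead",options=dict(initial_simplex=s,maxiter=400,xatol=.005,fatol=1e-3))
    return r.x, 1-r.fun/((b-b.mean())**2).sum()
if __name__=="__main__":
    for n in("top","side"):
        x,e=fitframe(n,cv2.imread(f"pics/{n}0.png")); print(n,x.round(2),"yaw",np.degrees(x[2]).round(2),"R2",round(e,3))
E
python3 fr.py
```

```text
top [5.5706e+02 3.4470e+01 1.1000e-01 4.1700e+00 5.1000e-01] yaw 6.26 R2 0.974
side [5.5967e+02 3.5900e+01 1.0000e-01 4.3100e+00 5.5000e-01] yaw 5.54 R2 0.96
```

```bash
cat > bar.py <<'E'
from h import *
from scipy.special import erf
def edge(prof,s0):
    x=np.arange(len(prof)); 
    g=lambda p:p[1]+(p[2]-p[1])*.5*(1+erf((x-p[0])/(abs(p[3])+.2)))-prof
    r=least_squares(g,[s0,prof[0],prof[-1],.7]); return r.x[0],np.sqrt((r.fun**2).mean())
def measure(im,X,Y,yaw,foot,n="side",zs=(8,14,20,26,32),verbose=True):
    """lateral offset (px -> mm along world x) of bar's blade relative to model pose"""
    g=cv2.cvtColor(im,cv2.COLOR_BGR2GRAY).astype(float); L=[];Rr=[]
    for z in zs:
        B=proj(n,box(X/1e3,Y/1e3,yaw,.04,.016,(foot+z)/1e3,(foot+z)/1e3)[:4])
        l,r=B[:,0].min(),B[:,0].max(); 
        for lst,u,v in((L,l,B[B[:,0].argmin(),1]),(Rr,r,B[B[:,0].argmax(),1])):
            v=int(round(v)); c=int(round(u)); p=g[v,c-5:c+6]
            e,res=edge(p,5.); lst.append(e+c-5-u)
    dx=(proj(n,[[X/1e3+.001,Y/1e3,(foot+20)/1e3]])-proj(n,[[X/1e3,Y/1e3,(foot+20)/1e3]]))[0,0]
    L=np.array(L);Rr=np.array(Rr)
    if verbose: print("L",L.round(2),"R",Rr.round(2),"px; px/mm",dx.round(3),"=> bar x offset mm",((np.median(L)+np.median(Rr))/2/dx).round(2),"width err px",(np.median(Rr)-np.median(L)).round(2))
    # bottom edge
    c0=proj(n,[[X/1e3,Y/1e3,foot/1e3]])[0]; b=[]
    for d in(-5,-3,-1,1,3,5):
        # model: front lower edge (y+ side) at z foot+2 full-size , foot step inset 3 mm
        c=int(round(c0[0]))+d; v0=proj(n,[[X/1e3,Y/1e3+.008,(foot+1)/1e3]])[0,1]; v=int(round(v0))
        e,res=edge(g[v-5:v+6,c],5.); b.append(e+v-5-v0)
    print("bottom offset px",np.array(b).round(2))
E
python3 - <<'E'
from bar import *
measure(cv2.imread("pics/side8.png"),556.9,32.1,np.radians(6.0),163.1)
print((proj("side",[[.557,.033,.163]])-proj("side",[[.557,.032,.163]])),proj("side",[[.557,.032,.164]])-proj("side",[[.557,.032,.163]]))
E
```

```text
L [-0.23 -0.22 -0.3  -0.4  -0.37] R [-0.3  -0.93 -0.61 -0.79 -0.54] px; px/mm -0.414 => bar x offset mm 1.11 width err px -0.31
bottom offset px [-0.86 -0.73 -0.7  -0.44  0.03  0.1 ]
[[-0.09586998  0.18129528]] [[ 0.00252594 -0.37764339]]
```

>>> {"api": "play_rows", "payload": {"offset": [[1.7,3.2,-6],[0,0,-8],[0,0,0],[0,0,0]], "delta_rot": [[0,0.001,0],[0,0,0],[0,0,0],[0,0,0]], "fingers": [255,255,255,255]}}

```text
clock: 17.67
tool_pos: [0.5591, 0.0358, 0.2555]
tool_rot: [[0.994, 0.105, 0.0], [0.105, -0.994, -0.0], [0.0, 0.0, -1.0]]
ft_force: [0.2, 0.7, -0.9]
gripper_width: 0.0239
```

```bash
python3 st.py
python3 - <<'E'
from bar import *
im=optics.capture("side"); cv2.imwrite("pics/side9.png",im); tp=optics.capture("top"); cv2.imwrite("pics/top9.png",tp)
a=im[110:210,280:390]; b=tp[150:250,255:365]
cv2.imwrite("pics/c9.png",cv2.resize(np.hstack([a,b]),None,fx=3.6,fy=3.6,interpolation=cv2.INTER_CUBIC))
s=read_state()["tool_pos"]*1e3
measure(im,s[0],s[1],np.radians(6.0),s[2]-107.6)
E
```

```text
17.6667 [559.1  35.8 255.5] psi 6.01 z [ 3.e-04 -1.e-04 -1.e+00] F [ 0.16  0.71 -0.91] T [0.037 0.011 0.012] w 23.9 [-3. 17. 91. -0. 72. 81.]
L [-0.54 -0.34 -0.33 -0.31 -0.28] R [-0.74  0.04 -0.   -0.89  1.37] px; px/mm -0.411 => bar x offset mm 0.4 width err px 0.33
bottom offset px [-0.86 -0.35 -0.28 -0.08 -0.06 -0.01]
```

View pics/c9.png

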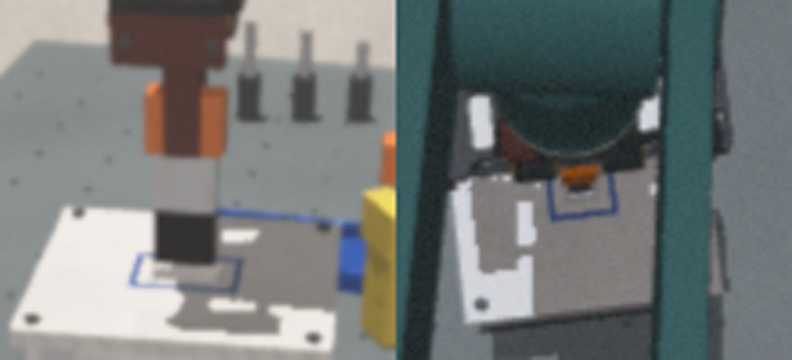

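>>> {"api": "play_rows", "payload": {"offset": [[-0.2,0,-3],[0,0,-3],[0,0,0]], "delta_rot": [[0,0,0],[0,0,0],[0,0,0]], "fingers": [255,255,255]}}

```text
clock: 18.02
tool_pos: [0.5591, 0.0358, 0.2495]
tool_rot: [[0.994, 0.105, 0.001], [0.105, -0.994, -0.0], [0.001, 0.0, -1.0]]
ft_force: [-0.4, -0.8, -1.1]
gripper_width: 0.0242
```

```bash
python3 st.py
```

```text
18.0167 [559.1  35.8 249.5] psi 6.02 z [ 1.e-03 -2.e-04 -1.e+00] F [-0.42 -0.78 -1.07] T [ 0.047 -0.063  0.013] w 24.2 [-3. 17. 91. -0. 71. 81.]
```

>>> {"api": "play_rows", "payload": {"offset": [[0,0,-2],[0,0,-2],[0,0,0]], "delta_rot": [[0,0,0],[0,0,0],[0,0,0]], "fingers": [255,255,255]}}

```text
clock: 18.27
tool_pos: [0.5591, 0.0357, 0.2452]
tool_rot: [[0.994, 0.105, 0.001], [0.105, -0.994, -0.0], [0.001, 0.0, -1.0]]
ft_force: [-0.2, 0.3, -0.1]
gripper_width: 0.0239
```

```bash
python3 st.py
```

```text
18.2667 [559.1  35.7 245.2] psi 6.02 z [ 1.1e-03 -3.0e-04 -1.0e+00] F [-0.16  0.28 -0.12] T [-0.006  0.023 -0.015] w 23.9 [-3. 17. 92. -0. 71. 81.]
```

>>> {"api": "play_rows", "payload": {"offset": [[0,0,-1.5],[0,0,-1.5],[0,0,0]], "delta_rot": [[0,0,0],[0,0,0],[0,0,0]], "fingers": [255,255,255]}}

```text
clock: 18.52
tool_pos: [0.5591, 0.0357, 0.2419]
tool_rot: [[0.994, 0.105, 0.001], [0.105, -0.994, -0.0], [0.001, 0.0, -1.0]]
ft_force: [-0.1, -0.3, -1.1]
gripper_width: 0.0238
```

```bash
python3 st.py
python3 - <<'E'
from bar import *
im=optics.capture("side"); cv2.imwrite("pics/side10.png",im)
cv2.imwrite("pics/c10.png",cv2.resize(im[130:200,290:380],None,fx=7,fy=7,interpolation=cv2.INTER_CUBIC))
E
```

```text
18.5167 [559.1  35.7 241.9] psi 6.02 z [ 1.1e-03 -3.0e-04 -1.0e+00] F [-0.07 -0.26 -1.14] T [0.009 0.025 0.02 ] w 23.8 [-3. 18. 92. -0. 70. 81.]
```

View pics/c10.png

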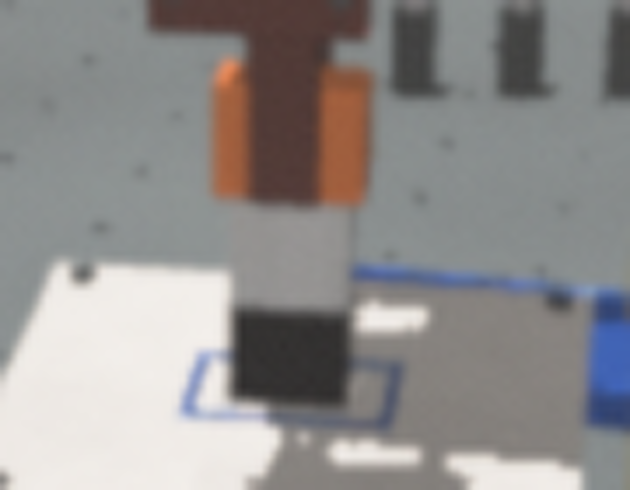

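>>> {"api": "play_rows", "payload": {"offset": [[-0.3,0,-2],[0,0,-2],[0,0,0]], "delta_rot": [[0,0.001,0],[0,0,0],[0,0,0]], "fingers": [255,255,255]}}

```text
clock: 18.82
tool_pos: [0.5589, 0.0357, 0.2378]
tool_rot: [[0.994, 0.105, 0.001], [0.105, -0.994, -0.0], [0.0, 0.0, -1.0]]
ft_force: [-0.2, -0.1, -2.3]
gripper_width: 0.0235
```

```bash
python3 st.py
```

```text
18.8167 [558.9  35.7 237.8] psi 6.02 z [ 5.e-04 -3.e-04 -1.e+00] F [-0.17 -0.14 -2.34] T [-0.073  0.049  0.044] w 23.5 [-3. 18. 92. -0. 70. 81.]
```

>>> {"api": "play_rows", "payload": {"offset": [[0,0,-2],[0,0,-2],[0,0,0]], "delta_rot": [[0,0,0],[0,0,0],[0,0,0]], "fingers": [255,255,255]}}

```text
clock: 19.07
tool_pos: [0.5589, 0.0357, 0.2333]
tool_rot: [[0.994, 0.105, 0.001], [0.105, -0.994, -0.0], [0.001, 0.0, -1.0]]
ft_force: [0.1, 0.4, -0.5]
gripper_width: 0.0241
```

```bash
python3 st.py
```

```text
19.0667 [558.9  35.7 233.3] psi 6.02 z [ 6.e-04 -3.e-04 -1.e+00] F [ 0.05  0.37 -0.49] T [ 0.009 -0.044  0.045] w 24.1 [-3. 18. 93. -0. 69. 81.]
```

>>> {"api": "play_rows", "payload": {"offset": [[0,0,-3],[0,0,-3],[0,0,-3],[0,0,-3],[0,0,0]], "delta_rot": [[0,0,0],[0,0,0],[0,0,0],[0,0,0],[0,0,0]], "fingers": [255,255,255,255,255]}}

```text
clock: 19.48
tool_pos: [0.5588, 0.0357, 0.2199]
tool_rot: [[0.994, 0.105, 0.0], [0.105, -0.994, -0.0], [0.0, 0.0, -1.0]]
ft_force: [-0.3, -0.5, -2.4]
gripper_width: 0.024
```

```bash
python3 st.py
python3 - <<'E'
from bar import *
im=optics.capture("side"); cv2.imwrite("pics/side11.png",im)
cv2.imwrite("pics/c11.png",cv2.resize(im[130:250,285:385],None,fx=5,fy=5,interpolation=cv2.INTER_CUBIC))
E
```

```text
19.4833 [558.8  35.7 219.9] psi 6.02 z [ 2.e-04 -3.e-04 -1.e+00] F [-0.3  -0.54 -2.36] T [-0.037  0.033 -0.075] w 24.0 [-3. 19. 94. -0. 68. 81.]
```

View pics/c11.png

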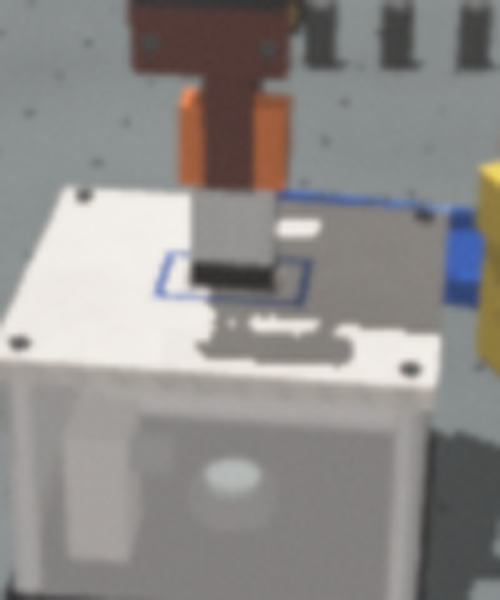

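>>> {"api": "play_rows", "payload": {"offset": [[0,0,-3],[0,0,-3],[0,0,-3],[0,0,-3],[0,0,0]], "delta_rot": [[0,0,0],[0,0,0],[0,0,0],[0,0,0],[0,0,0]], "fingers": [255,255,255,255,255]}}

```text
clock: 19.95
tool_pos: [0.5589, 0.0357, 0.207]
tool_rot: [[0.994, 0.105, 0.001], [0.105, -0.994, -0.0], [0.0, 0.0, -1.0]]
ft_force: [0.0, 0.2, -0.7]
gripper_width: 0.0239
```

```bash
python3 st.py
```

```text
19.95 [558.9  35.7 207. ] psi 6.02 z [ 5.e-04 -3.e-04 -1.e+00] F [ 0.02  0.23 -0.71] T [0.01  0.024 0.022] w 23.9 [-3. 20. 94. -0. 66. 81.]
```

>>> {"api": "play_rows", "payload": {"offset": [[0.2,0.1,-3],[0,0,-3],[0,0,-3],[0,0,-3],[0,0,-1],[0,0,0]], "delta_rot": [[0,0,0],[0,0,0],[0,0,0],[0,0,0],[0,0,0],[0,0,0]], "fingers": [255,255,255,255,255,255]}}

```text
clock: 20.45
tool_pos: [0.5591, 0.0358, 0.1924]
tool_rot: [[0.994, 0.105, 0.0], [0.105, -0.994, -0.0], [0.0, 0.0, -1.0]]
ft_force: [-0.7, 0.2, -1.2]
gripper_width: 0.0237
```

```bash
python3 st.py
python3 - <<'E'
from bar import *
im=optics.capture("side"); cv2.imwrite("pics/side12.png",im)
cv2.imwrite("pics/c12.png",cv2.resize(im[130:250,285:385],None,fx=5,fy=5,interpolation=cv2.INTER_CUBIC))
E
```

```text
20.45 [559.1  35.8 192.4] psi 6.02 z [ 2.e-04 -4.e-04 -1.e+00] F [-0.67  0.18 -1.2 ] T [-0.024  0.023  0.009] w 23.7 [-3. 21. 95. -0. 64. 81.]
```

View pics/c12.png

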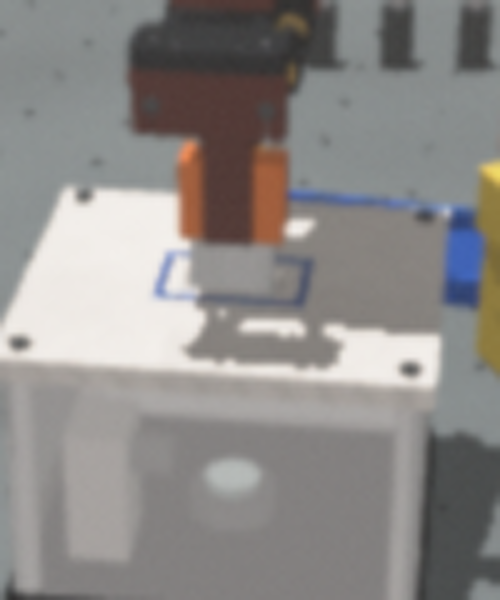

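>>> {"api": "play_rows", "payload": {"offset": [[0,0,0],[0,0,0],[0,0,0],[0,0,0]], "delta_rot": [[0,0,0],[0,0,0],[0,0,0],[0,0,0]], "fingers": [255,255,255,255]}}

```text
clock: 20.83
tool_pos: [0.5594, 0.0358, 0.1928]
tool_rot: [[0.994, 0.105, 0.001], [0.105, -0.994, -0.0], [0.001, 0.0, -1.0]]
ft_force: [-0.4, 0.4, -1.9]
gripper_width: 0.0242
```

```bash
python3 st.py
python3 - <<'E'
from bar import *
im=optics.capture("side"); cv2.imwrite("pics/side13.png",im)
cv2.imwrite("pics/top13.png",optics.capture("top"))
E
```

```text
20.8333 [559.4  35.8 192.8] psi 6.02 z [ 9.e-04 -4.e-04 -1.e+00] F [-0.35  0.36 -1.87] T [ 0.01   0.05  -0.019] w 24.2 [-3. 21. 95. -0. 64. 81.]
```

View pics/side13.png

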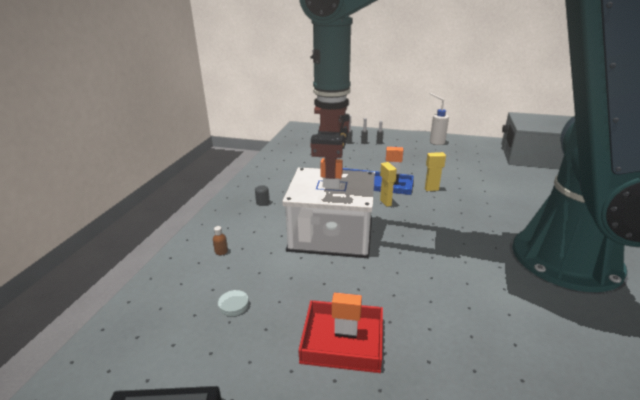

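View pics/top13.png

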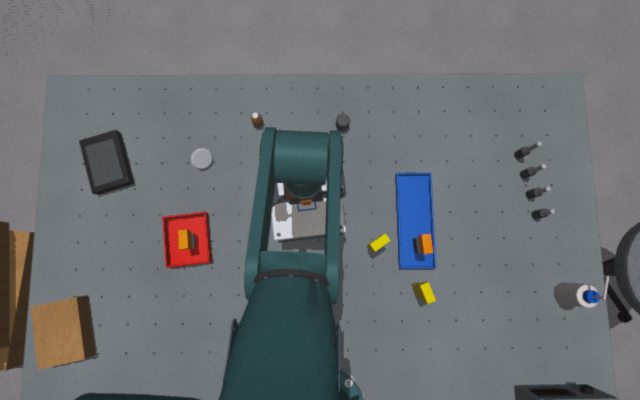

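Side view: the short bar stands in the red tray at (346,315), and the held bar is in the slot at (331,180). The other whole bar stands at (395,154), and the bottle, can and dish are where they started. Top view: the other whole bar is at (426,244) and the bystanders have not moved.

```bash
python3 -c "
from cell import sign_off; print(sign_off())"; python3 st.py
```

```text
the job is handed in; nothing more can be done
None
the job is handed in; nothing more can be done
```

The job is done and handed in at about 21 s of the 67 s allowed.

- **Short bar:** I put it in the red reject tray and let go of it. The pictures show it standing upright there.
- **Whole bar:** I took the middle whole bar by its head and lowered its blade about 55 mm into the slot. In the last side picture no black shows above the roof, and about 25 mm of aluminium separates the roof from the orange head. It is still in the gripper (opening 24 mm). The wrist force was within about 2.5 N at every reading on the way in, so there was no sign of jamming.
- **Everything else:** The other whole bar is in its place. The bottle, lens can, dish and yellow look-alikes have not visibly moved.

**Checks that disagreed:**
- **Cameras:** They differed by about 2–4 mm along x, so I aligned the bar to the slot in the side camera's picture. The arm hid most of the bar and slot in the top view.
- **First descent to the short bar:** It stopped about 16 mm high and 10 mm off to the side. The fingers started to close on nothing, so I reopened them and corrected the position before gripping. No bar was disturbed.

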